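Reset the tripped dry-bath heater

TASK

Of the two bench heaters, the one whose metal block has six wide tube holes has tripped. With the fingertips, push its steel cover along its rails until the well beneath is fully open, reach into the well and press the sunken reset key right down to its stop for a moment, then push the cover back to its stop so that the well is covered and the key is up. Only push the cover, never lift it, and leave the other heater and everything else on the bench undisturbed.

Things in the scene. Friction and masses are not known exactly. Their poses are not given: they have to be found in the camera images.
- heater_six: White dry-bath heater, 200 (x) by 160 (y) by 80 mm high (deck), fixed. Origin: centre of underside; +x points away from its front panel, yaw within 0.2 rad of world. Front half (x<0): square well under a sliding cover. Rear half: aluminium block, 82 mm high, with SIX WIDE tube holes (31 mm), vials in two. The one to reset.
- heater_many: White dry-bath heater, 200 (x) by 160 (y) by 80 mm high (deck), fixed. Origin: centre of underside; +x points away from its front panel, yaw within 0.2 rad of world. Front half (x<0): square well under a sliding cover. Rear half: aluminium block, 82 mm high, with FIFTEEN NARROW tube holes (13 mm). To be left alone.
- cover_six: Loose steel plate 62x62x6 mm, about 0.15 kg, on the deck of the heater with six holes. Rib on its middle: 36 (x) by 10 (y) mm, top 24 mm above the deck: push it sideways. Origin: centre of underside; axes as the heater's. Rails 6 mm high guide it along the heater's y at x -55 mm; end stops at its centre y -37 (over the well) and +37 mm (well open).
- cover_many: Loose steel plate 62x62x6 mm, about 0.15 kg, on the deck of the heater with fifteen holes. Rib on its middle: 36 (x) by 10 (y) mm, top 24 mm above the deck: push it sideways. Origin: centre of underside; axes as the heater's. Rails 6 mm high guide it along the heater's y at x -55 mm; end stops at its centre y -37 (over the well) and +37 mm (well open).
- well_six (a point): Centre of the mouth of the square well (46 by 46 mm) of the six-hole heater, level with its deck, 80 mm above the bench, at x -55, y -35 mm from the heater's origin; vertical walls, axes as the heater's.
- key_six_top (a point): Centre of the top of the sunken reset key in that well: grey round key, 28 mm across, its top 22 mm below the deck when up. It moves straight down.
- key_six (a joint): Travel of that reset key: 0 up, 0.006 m fully down at its stop; the spring takes 1.5 N at first and 4.5 N fully down, and returns the key.
- key_many (a joint): Travel of the like key of the other heater, to be left alone.
- vial0: Bystander, loose: capped vial, 27 mm wide, 70 mm tall, standing in the middle hole of the front row of the six-hole block, 36 mm above the deck. Origin: centre of its underside.
- vial1: Bystander, loose: capped vial as vial0, in the hole of the rear row at -y. Origin: centre of its underside.
- reagent: Bystander, loose: small bottle, 30 mm wide, 60 mm tall, standing between the two heaters. Origin: centre of its underside.
- buffer: Bystander, loose: buffer bottle, 60 mm wide, 120 mm tall, left of the heaters. Origin: centre of its underside.
- tube_rack: Bystander, loose: green tube rack 210 by 80 by 45 mm, right of the heaters. Origin: centre of its underside.
- tip_box: Bystander, loose: blue pipette-tip box 120 by 85 by 67 mm with a clear lid, left of the heaters. Origin: centre of its underside.
Mind the look-alikes: they are no part of the job. What is shaped like the cover_six but blue or turquoise is not meant.

How it is judged (in metres and radians):
On the way, in this order (a step that is already met when the one before it is completed fails the run):
1. the six-hole heater's cover has been pushed off the well, flat on the deck (its centre beyond y = +19 mm in the heater's frame: the well is open) (y of cover_six in the frame of heater_six above 0.019 m and z of cover_six in the frame of heater_six below 0.084 m and angle between cover_six's own z axis and vertical below 0.06 rad and x of cover_six in the frame of heater_six between -0.06 and -0.05 m), for 0.1 s.
2. the reset key is pressed right down (at least 5 of 6 mm) by the fingers for 0.2 s, with the well open (value of joint key_six above 0.005 m and contact force between the fingers and key_six above 0.5 N and y of cover_six in the frame of heater_six above 0.019 m), for 0.2 s.
3. the cover is back over the well, at its stop (y of cover_six in the frame of heater_six below -0.029 m and z of cover_six in the frame of heater_six below 0.084 m and angle between cover_six's own z axis and vertical below 0.06 rad and x of cover_six in the frame of heater_six between -0.06 and -0.05 m), for 0.1 s.
At the end, for the whole second after the job is handed in: The six-hole heater's cover lies flat in its rails (less than 4 mm above the deck, tilt under 0.06 rad), at rest over the well, within 8 mm of its stop (centre below y = -29 mm in the heater's frame); both keys are up (under 1.5 mm) (all of step 3 and linear speed of cover_six below 0.01 m/s and value of joint each of key_six, key_many below 0.0015 m); the robot touches nothing.
It fails at once if the six-hole heater's cover lifted more than 8 mm off the deck, or tipped by more than 0.2 rad (z of cover_six in the frame of heater_six above 0.088 m or angle between cover_six's own z axis and vertical above 0.2 rad).
It fails at once if the other heater meddled with: its cover moved by more than 8 mm or its key pressed by more than 2 mm (distance of cover_many from where it was at the start of the episode above 0.008 m or value of joint key_many above 0.002 m).
It fails at once if a bystander moved by more than 20 mm or (vials, bottles) tipped by more than 0.4 rad (distance of any of vial0, vial1, reagent, buffer, tube_rack, tip_box from where it was at the start of the episode above 0.02 m or angle between any of vial0, vial1, reagent, buffer's own z axis and vertical above 0.4 rad).
It also fails if it takes over 48 s, if anything falls off the work surface, if the arm or the gripper's body presses on something with over 40 N, if the wrist force passes 120 N, or if a joint passes its speed limit or range.

ROBOT

A 6-joint arm with a two-finger parallel gripper is mounted at the origin on the work surface. World frame = base frame: x ahead of the robot, y to its left, z up, the work surface at z = 0. Lengths are in m, angles in degrees, forces in N, time in s.
With the tool pointing down it reaches from about 0.225 to 0.875 m from the base axis. Payload 3.4 kg.
Tool frame: the origin (TCP) lies at the very end of the fingers, on their centre line; the grasp point (between the pads) lies ctrl.grasp_offset behind it (ctrl.grasp_offset is the distance from the TCP to the grasp point, in m); y points along the fingers, z is the direction in which the jaws open and shut, and the axes are right-handed (so a half turn about y gives the same grasp; the last joint's range is limited). The gripper opens to 85 mm and grips with 20 to 120 N. Pads are 22 mm wide; open, the fingers measure 114 mm over their backs; the gripper's body (76 mm by 85 mm) begins 54 mm behind the grasp point. The pads swing forward as they close: fully open they stand 13 mm farther back than shut.
Start: joints at [56.723, 15.808, 86.224, -0, 77.962, -6.933], TCP at [0.255, 0.515, 0.231] pointing down, gripper open.
Joint ranges: [-165.64, 165.64], [-43.16, 119.46], [12.63, 154.43], [-67.54, 247.53], [6.08, 155.33], [-154.97, 154.97]. Speed limits (degrees/s): [147.25, 147.25, 180, 180, 180, 180].

INTERFACE

Orientations are given as [roll, pitch, yaw] about the fixed x, y, z axes, in that order (R = Rz(yaw) Ry(pitch) Rx(roll)).
In Python, from workcell import ctrl gives the robot as it stands.
- The arm moves only by the tool step_arm, never from a script. Its argument "increments" is a list of rows, each a list of 7 numbers: the shift along the world's x, y, z in mm, then the turn, a rotation vector about the world's x, y, z in rad, then the opening, from 0 (shut) to 1 (fully open). A call has 1 to 5 rows; each row is the pose to reach, as a shift and turn from the pose commanded when the call began; what a row does not reach only later rows make up. A row lasts 1/12 s, in which the tool goes at most 41.7 mm and 7.16 degrees, less where a joint would pass 70% of its speed; a pose out of reach is approached as far as the arm can. A call with a gripper value outside its range is refused whole. The fingers move at their own pace and stop on an object; the grip force is fixed at half the most. Time passes only in rows, so rows that repeat a pose let the fingers close. It gives the time, the measured TCP pose, the force and the opening at its end, in the units of the state.
- ctrl.read_state(): the state, without advancing time (a new reading comes with each control period).
- ctrl.grab_frame(name): name is "scene" or "side" or "wrist"; returns the picture (384x512x3 uint8, red, green, blue); there is no depth.
- ctrl.calibration(name): a dict with "fx", "fy", "cx", "cy" (pixels), "dist" ([k1, k2, p1, p2, k3] as OpenCV has them; the pictures are not rectified), "xyz" and "orientation" of the camera in the world. Camera axes: x right, y up, looking along -z (the intrinsics and any distortion apply to the point x, -y, -z); pixel columns grow to the right and rows downward; lengths in m; the calibration is good to about 2 mm. A picture is of the moment at which its call begins: read the wrist's pose just before it. calibration takes no time and is no camera call; for the wrist camera it gives the pose at the moment of the call.
- ctrl.close_job(): hands the job in, once; it reports no verdict.
The state is a dict: "time_s": time; "joint_pos": joint angles; "dq": joint speeds; "effort": joint torques, N m; "position": TCP position; "tcp_rot": TCP orientation; "ft_force": force on the tool from outside, world axes, zero at the start; "wrist_torque": the same for the moment, N m; "opening": opening from 0.0 (shut) to 1.0 (fully open).
Only numpy, scipy, OpenCV 4.12 (cv2) and the standard library are available. Lean on these libraries where they do the work, as an engineer would, in place of code of your own. Each camera call takes 0.05 s, during which the arm holds its last target. There are 200 camera calls.

## Working session

There is one attempt and no reset: what is moved stays moved. The work goes in short steps, Python scripts to look and compute and a tool call to move; the robot and the scene stay as the last step left them, time stands still between calls to the robot, and variables do not carry over. Pictures are saved under pics/ and viewed, about 8 in all and at most 12, crops included, and the job is handed in when it is done.

Besides the shell and the picture viewer there is one more tool, called after "Call:" by a JSON object that holds its "fn" and its "kwargs", one argument or row to a line. step_arm: Moves the arm, as the interface text tells. Its arguments: {"type":"object","properties":{"increments":{"type":"array","items":{"type":"array","items":{"type":"number"}}}},"required":["increments"]}

```bash
mkdir -p pics
python3 - <<'E'
from workcell import ctrl
import cv2
for n in("scene","side","wrist"):
    c=ctrl.calibration(n);print(n,c)
    cv2.imwrite(f"pics/{n}0.png",ctrl.grab_frame(n)[:,:,::-1])
print(ctrl.read_state(),ctrl.grasp_offset)
E
```

```text
scene {'fx': 403.3280415013981, 'fy': 403.3280415013981, 'cx': 255.95896240982975, 'cy': 184.8594730792175, 'dist': array([0.02813608, 0.        , 0.        , 0.        , 0.        ]), 'xyz': array([1.27867107, 0.29461624, 1.09198271]), 'orientation': array([ 40.95240694,   0.25326596, 109.64196982])}
side {'fx': 376.95853613203565, 'fy': 376.95853613203565, 'cx': 255.33880239639998, 'cy': 187.98789749311248, 'dist': array([-0.01724941,  0.        ,  0.        ,  0.        ,  0.        ]), 'xyz': array([ 0.34057813, -0.71021699,  0.80104331]), 'orientation': array([ 45.00675984,  -0.79842077, -11.10042767])}
wrist {'fx': 324.7189555417396, 'fy': 324.7189555417396, 'cx': 254.06955706149364, 'cy': 189.3468258202656, 'dist': array([-0.02897814,  0.        ,  0.        ,  0.        ,  0.        ]), 'xyz': array([0.19282633, 0.54501578, 0.37391546]), 'orientation': array([-15.55815409,   0.13999608,  63.72900103])}
{'time_s': 0.15, 'joint_pos': array([ 5.67229091e+01,  1.58392446e+01,  8.62786833e+01, -1.13051591e-04,
        7.79619418e+01, -6.93535935e+00]), 'dq': array([ 0.03654853, -0.04252018, -0.28524188,  0.04970271,  0.14252678,
       -0.03344073]), 'effort': array([ 2.60822781e-03, -4.17143297e+01, -2.46034473e+01,  2.73410778e-04,
        7.58577953e-03,  1.47117305e-05]), 'position': array([0.25495185, 0.51494761, 0.23063809]), 'tcp_rot': array([-9.00792986e+01,  9.53449172e-03, -2.63417145e+01]), 'ft_force': array([-0.13126162,  0.73940102,  0.00914362]), 'wrist_torque': array([0.0425445 , 0.01293774, 0.00476307]), 'opening': 1.0031039990597408} 0.0187
```

View pics/scene0.png

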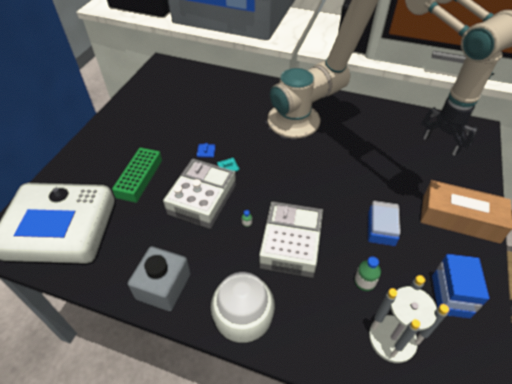

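View pics/side0.png

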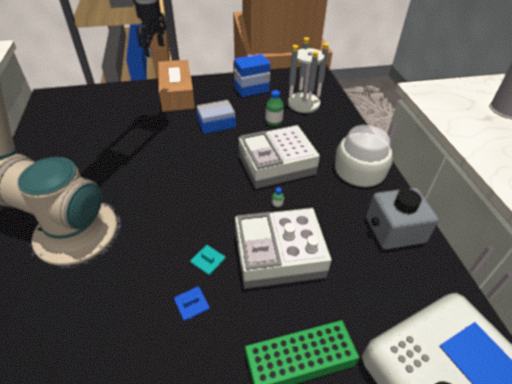

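The scene picture shows the six-hole heater at about (200,192) and the fifteen-hole one at (292,238). In the side picture they are at (282,245) and (278,155). I'll enlarge the six-hole heater in both views.

Run:
```python
import cv2,numpy as np
a=cv2.imread("pics/scene0.png")[150:235,155:245];b=cv2.imread("pics/side0.png")[200:295,230:335]
a=cv2.resize(a,(395,373),interpolation=cv2.INTER_CUBIC);b=cv2.resize(b,(400,362),interpolation=cv2.INTER_CUBIC)
o=np.zeros((380,800,3),np.uint8);o[:373,:395]=a;o[:362,400:]=b
cv2.imwrite("pics/crop.png",o)
```

```text
(no output)
```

View pics/crop.png

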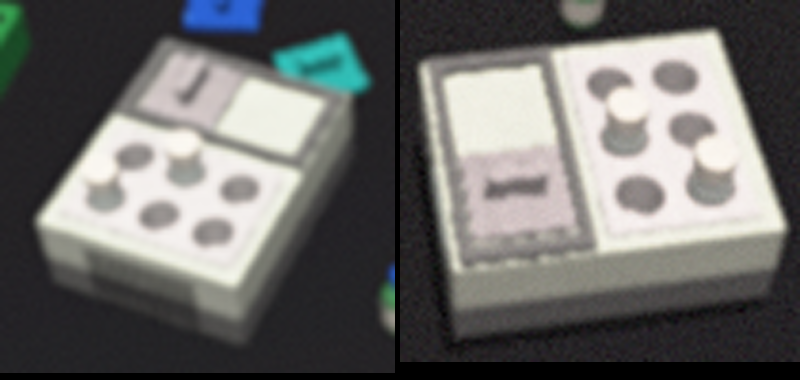

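Side-view crop: deck corners at (420,62), (722,32), (786,228) and (450,270), with the cover at the -y end and its rib at (516,187). Scene crop: the same corners at (352,92), (238,285), (38,220) and (165,40). I'll triangulate these.

```bash
cat > h.py <<'E'
import cv2,numpy as np
from scipy.spatial.transform import Rotation as Ro
from workcell import ctrl
def ray(c,p):
    K=np.array([[c['fx'],0,c['cx']],[0,c['fy'],c['cy']],[0,0,1.]])
    u=cv2.undistortPoints(np.array([[p]],float),K,c['dist'])[0,0]
    return Ro.from_euler('xyz',c['orientation'],degrees=True).apply([u[0],-u[1],-1])
def plane(c,p,z):
    d=ray(c,p);return c['xyz']+d*(z-c['xyz'][2])/d[2]
def tri(c1,p1,c2,p2):
    a,b=ray(c1,p1),ray(c2,p2)
    s=np.linalg.lstsq(np.c_[a,-b],c2['xyz']-c1['xyz'],rcond=None)[0]
    q1=c1['xyz']+a*s[0];q2=c2['xyz']+b*s[1];return (q1+q2)/2,np.linalg.norm(q1-q2)
E
python3 - <<'E'
from h import *
np.set_printoptions(precision=4,suppress=True)
S,D=ctrl.calibration("scene"),ctrl.calibration("side")
sc=[(352,92),(238,285),(38,220),(165,40)];sd=[(420,62),(722,32),(786,228),(450,270)]
P1,P2=[],[]
for a,b in zip(sc,sd):
    a=(155+a[0]/4.389-.4,150+a[1]/4.389-.4);b=(230+(b[0]-400)/3.81-.4,200+b[1]/3.81-.4)
    p=plane(S,a,.08),plane(D,b,.08);P1.append(p[0]);P2.append(p[1])
    print(tri(S,a,D,b),p[0][:2],p[1][:2])
for P in(np.array(P1),np.array(P2)):
    c=P.mean(0);x=P[1]+P[2]-P[0]-P[3];y=P[0]+P[1]-P[2]-P[3]
    print(c,np.linalg.norm(x)/2,np.linalg.norm(y)/2,np.arctan2(x[1],x[0]),np.arctan2(-y[0],y[1]))
E
```

```text
(array([ 0.4188, -0.0943,  0.0826]), np.float64(0.0010734086381878063)) [ 0.416 -0.095] [ 0.4194 -0.0926]
(array([ 0.6216, -0.1029,  0.0825]), np.float64(0.00545744014083731)) [ 0.6176 -0.1024] [ 0.6244 -0.1031]
(array([ 0.6137, -0.2635,  0.0827]), np.float64(6.335782340057964e-05)) [ 0.6119 -0.2649] [ 0.6148 -0.2618]
(array([ 0.4128, -0.2559,  0.0818]), np.float64(0.0031507297816891883)) [ 0.4129 -0.2575] [ 0.4119 -0.2535]
[ 0.5146 -0.18    0.08  ] 0.2004142974392957 0.16255217145761963 -0.036848698350797314 -0.026987513591188613
[ 0.5176 -0.1777  0.08  ] 0.20411727877547586 0.1600801898695719 -0.0461035507260206 -0.05365532030211234
```

Both views agree. The heater centre is about (0.516,-0.179), deck height 0.082 (0.080 expected), sides 202x161 mm and yaw about -0.042. I'll move above it, turning to the heater's axes and closing the fingers.

Call:
{"fn": "step_arm", "kwargs": {
  "increments": [
    [11,-38,0,0,0,0.1,0.5],
    [22,-76,0,0,0,0.2,0],
    [33,-114,0,0,0,0.3,0],
    [44,-152,0,0,0,0.4,0],
    [55,-190,0,0,0,0.418,0]
  ]
}}

```text
time_s: 0.57
position: [0.31, 0.3235, 0.231]
tcp_rot: [-90.0, 0.0, -2.1]
ft_force: [0.6, 0.2, 0.3]
opening: 0.294
```

Call:
{"fn": "step_arm", "kwargs": {
  "increments": [
    [11,-38,0,0,0,0,0],
    [22,-76,0,0,0,0,0],
    [33,-114,0,0,0,0,0],
    [44,-152,0,0,0,0,0],
    [55,-190,0,0,0,0,0]
  ]
}}

```text
time_s: 0.98
position: [0.365, 0.1335, 0.2313]
tcp_rot: [-90.0, -0.0, -2.4]
ft_force: [0.8, 0.3, -0.3]
opening: 0.0
```

Call:
{"fn": "step_arm", "kwargs": {
  "increments": [
    [11,-38,0,0,0,0,0],
    [22,-76,0,0,0,0,0],
    [33,-114,0,0,0,0,0],
    [44,-152,0,0,0,0,0],
    [55,-190,0,0,0,0,0]
  ]
}}

```text
time_s: 1.4
position: [0.42, -0.0566, 0.2313]
tcp_rot: [-90.0, -0.0, -2.4]
ft_force: [0.2, 0.4, 0.4]
opening: 0.002
```

Call:
{"fn": "step_arm", "kwargs": {
  "increments": [
    [10,-38,0,0,0,0,0],
    [20,-76,0,0,0,0,0],
    [30,-114,0,0,0,0,0],
    [40,-145,0,0,0,0,0],
    [40,-145,0,0,0,0,0]
  ]
}}

```text
time_s: 1.82
position: [0.4623, -0.206, 0.2308]
tcp_rot: [-90.2, -0.1, -2.7]
ft_force: [-0.3, -0.1, -0.6]
opening: 0.001
```

Run:
```python
from h import *
import pickle
s=ctrl.read_state();c=ctrl.calibration("wrist");im=ctrl.grab_frame("wrist")
print(s['position'],s['tcp_rot'],s['ft_force'],s['opening'],c)
pickle.dump(c,open("w1.pkl","wb"))
cv2.imwrite("pics/w1.png",cv2.resize(im[:,:,::-1],(768,576),interpolation=cv2.INTER_CUBIC))
```

```text
[ 0.46227407 -0.20601409  0.23079389] [-90.22879327  -0.10305708  -2.6592531 ] [-0.25713626 -0.13672152 -0.57455702] 0.0007393257795752777 {'fx': 324.7189555417396, 'fy': 324.7189555417396, 'cx': 254.06955706149364, 'cy': 189.3468258202656, 'dist': array([-0.02897814,  0.        ,  0.        ,  0.        ,  0.        ]), 'xyz': array([ 0.39286367, -0.20238264,  0.37405533]), 'orientation': array([-15.64927098,   0.29069845,  87.41321982])}
```

View pics/w1.png

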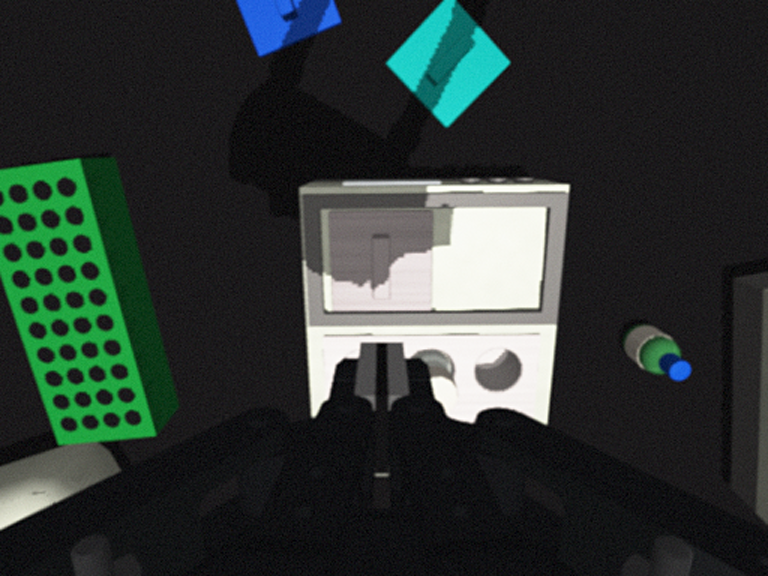

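The wrist view shows the cover plate spanning (322,209)-(433,310), with its rib top centred at (380,267). The front deck corners are at (301,186) and (569,186), the open deck lies to the right (+y), and the shut fingertips at (381,345) are about 48 px wide.

Run:
```python
from h import *
import pickle
np.set_printoptions(precision=4,suppress=True)
c=pickle.load(open("w1.pkl","rb"))
f=lambda p,z:plane(c,(p[0]/1.5-.17,p[1]/1.5-.17),z)[:2]
for n,p,z in[("dFL",(301,186),.08),("dFR",(569,186),.08),("pl0",(322,209),.086),("pl1",(433,209),.086),("pl2",(433,310),.086),("pl3",(322,310),.086),("rib",(380,267),.104),("ribL",(372,267),.104),("ribR",(389,267),.104),("railend",(547,207),.086),("railend2",(542,312),.086),("tipL",(357,345),.231),("tipR",(405,345),.231)]:print(n,f(p,z))
# rib height from side view + wrist
D=ctrl.calibration("side");S=ctrl.calibration("scene")
rs=(230+116/3.81-.4,200+183/3.81-.4)
print("rib tri",tri(c,(380/1.5-.17,267/1.5-.17),D,rs))
```

```text
dFL [ 0.4123 -0.2526]
dFR [ 0.4193 -0.0932]
pl0 [ 0.4258 -0.2404]
pl1 [ 0.4287 -0.175 ]
pl2 [ 0.4915 -0.1761]
pl3 [ 0.4884 -0.2452]
rib [ 0.4581 -0.2075]
ribL [ 0.4579 -0.212 ]
ribR [ 0.4583 -0.2024]
railend [ 0.4304 -0.1078]
railend2 [ 0.4958 -0.108 ]
tipL [ 0.4525 -0.2135]
tipR [ 0.4531 -0.1983]
rib tri (array([ 0.4607, -0.2078,  0.0914]), np.float64(0.0009070711087788793))
```

Front edge midpoint, yaw -0.044 and centre (0.516,-0.177) all agree with the earlier measurement, and the plate top and rib lie where they must. Next I'll go to the -y side of the rib and descend.

Call:
{"fn": "step_arm", "kwargs": {
  "increments": [
    [-1,-20,-20,0,0,0,0],
    [-2,-46,-50,0,0,0,0],
    [-2,-46,-85,0,0,0,0],
    [-2,-46,-110,0,0,0,0],
    [-2,-46,-120,0,0,0,0]
  ]
}}

```text
time_s: 2.28
position: [0.4553, -0.2431, 0.1077]
tcp_rot: [-89.7, 0.4, -2.4]
ft_force: [0.1, 0.6, -0.9]
opening: -0.006
```

Call:
{"fn": "step_arm", "kwargs": {
  "increments": [
    [0,0,-8,0,0,0,0],
    [0,0,-15,0,0,0,0],
    [0,0,-18,0,0,0,0],
    [0,0,-18,0,0,0,0]
  ]
}}

```text
time_s: 2.62
position: [0.4587, -0.2455, 0.0939]
tcp_rot: [-90.0, -0.1, -2.4]
ft_force: [-0.5, 0.3, 0.1]
opening: -0.001
```

```bash
cat > look.py <<'E'
from h import *
import sys
s=ctrl.read_state();im=ctrl.grab_frame("wrist")[:,:,::-1];sd=ctrl.grab_frame("side")[:,:,::-1]
print(s['time_s'],s['position'],s['tcp_rot'],s['ft_force'],s['opening'])
o=np.zeros((400,800,3),np.uint8)
o[:,:400]=cv2.resize(im[80:280,160:360],(400,400),interpolation=cv2.INTER_CUBIC)
o[:,400:]=cv2.resize(sd[180:300,220:340],(400,400),interpolation=cv2.INTER_CUBIC)
cv2.imwrite(f"pics/{sys.argv[1]}.png",o)
E
python3 look.py a1
```

```text
2.6167 [ 0.4586827  -0.24554079  0.09385611] [-9.00271850e+01 -5.52240154e-02 -2.35755140e+00] [-0.52831655  0.26672974  0.0668575 ] -0.0009537063824972922
```

View pics/a1.png

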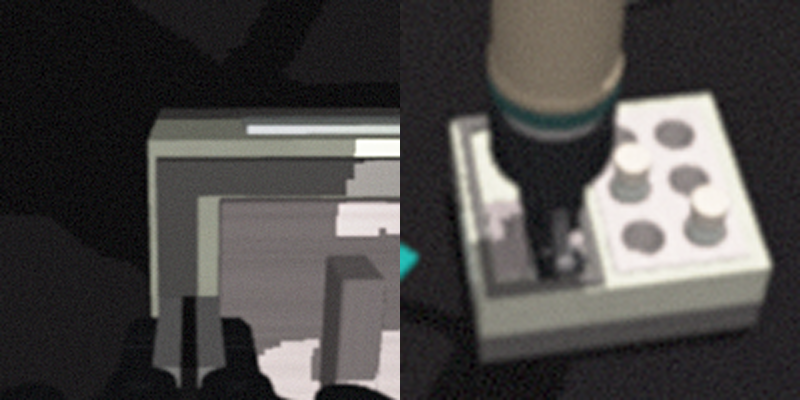

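Fingers sit low, on the -y side of the rib, with no contact. The cover lies about 5 mm off its end stop, which agrees with the measured rib. I'll push along the heater's +y.

Call:
{"fn": "step_arm", "kwargs": {
  "increments": [
    [0.5,10,0,0,0,0,0],
    [1,18,0,0,0,0,0],
    [1,26,0,0,0,0,0],
    [1.5,34,0,0,0,0,0],
    [2,42,0,0,0,0,0]
  ]
}}

```text
time_s: 3.13
position: [0.4606, -0.2034, 0.0939]
tcp_rot: [-90.1, -0.1, -2.4]
ft_force: [0.3, -1.7, 2.3]
opening: -0.004
```

Call:
{"fn": "step_arm", "kwargs": {
  "increments": [
    [0.4,9,0,0,0,0,0],
    [0.8,18,0,0,0,0,0],
    [1.2,27,0,0,0,0,0],
    [1.6,36,0,0,0,0,0],
    [1.8,42,0,0,0,0,0]
  ]
}}

```text
time_s: 3.55
position: [0.4624, -0.1611, 0.0938]
tcp_rot: [-90.1, -0.1, -2.3]
ft_force: [0.0, -4.6, 4.2]
opening: -0.001
```

Call:
{"fn": "step_arm", "kwargs": {
  "increments": [
    [0.2,4,0,0,0,0,0],
    [0.3,6,0,0,0,0,0],
    [0.3,6,0,0,0,0,0],
    [0.3,6,0,0,0,0,0]
  ]
}}

```text
time_s: 3.88
position: [0.4629, -0.1559, 0.0938]
tcp_rot: [-90.1, -0.1, -2.4]
ft_force: [0.1, -5.2, 5.8]
opening: 0.001
```

Call:
{"fn": "step_arm", "kwargs": {
  "increments": [
    [0,-6,0,0,0,0,0],
    [0,-10,10,0,0,0,0],
    [-1,-25,40,0,0,0,0],
    [-2,-40,55,0,0,0,0],
    [-2,-40,55,0,0,0,0]
  ]
}}

```text
time_s: 4.3
position: [0.4619, -0.1978, 0.1506]
tcp_rot: [-90.1, -0.2, -2.5]
ft_force: [-0.0, 0.3, -0.0]
opening: -0.001
```

Run:
```python
from h import *
import pickle
s=ctrl.read_state();c=ctrl.calibration("wrist");im=ctrl.grab_frame("wrist")[:,:,::-1]
print(s['position'],s['ft_force']);pickle.dump(c,open("w2.pkl","wb"))
cv2.imwrite("pics/w2.png",cv2.resize(im,(768,576),interpolation=cv2.INTER_CUBIC))
```

```text
[ 0.46191267 -0.19775468  0.15056208] [-0.01953286  0.34017912 -0.01262767]
```

View pics/w2.png

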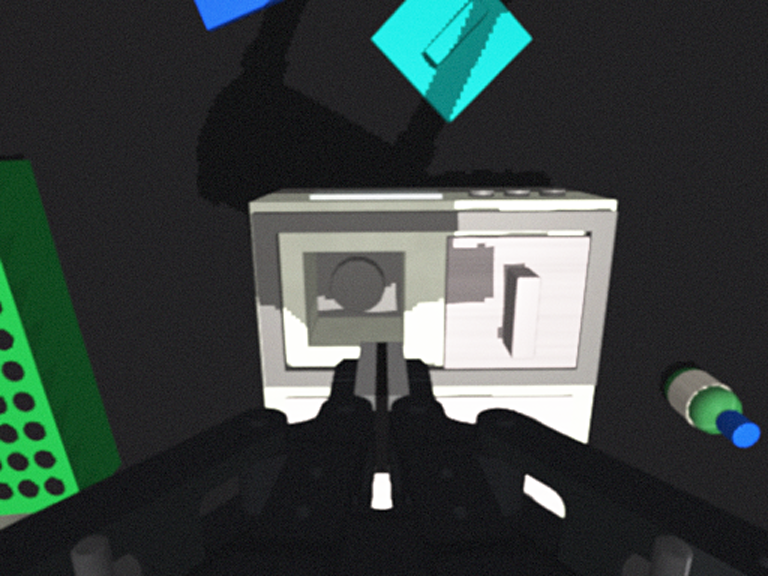

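The well is fully open. Its mouth spans (302,252)-(406,250) down to about row 346. The key is centred at (357,284), radius about 28 px, and the cover with its rib top at (528,315) sits on the far side.

Run:
```python
from h import *
import pickle
np.set_printoptions(precision=4,suppress=True)
c=pickle.load(open("w2.pkl","rb"))
f=lambda p,z:plane(c,(p[0]/1.5-.17,p[1]/1.5-.17),z)[:2]
for n,p,z in[("key",(357,284),.058),("keyL",(329,284),.058),("keyR",(385,284),.058),("w0",(302,252),.08),("w1",(406,250),.08),("w2",(404,346),.08),("w3",(309,346),.08),("rib",(528,315),.104),("ribL",(514,315),.104),("ribR",(541,315),.104),("dFL",(250,212),.08),("dFR",(616,211),.08),("tipL",(357,345),.15),("tipR",(405,345),.15),("plL",(445,300),.086)]:print(n,f(p,z))
```

```text
key [ 0.458  -0.2104]
keyL [ 0.4574 -0.2244]
keyR [ 0.4586 -0.1963]
w0 [ 0.436  -0.2327]
w1 [ 0.437  -0.1861]
w2 [ 0.4832 -0.1884]
w3 [ 0.4814 -0.2333]
rib [ 0.4614 -0.1375]
ribL [ 0.4611 -0.1433]
ribR [ 0.4616 -0.1321]
dFL [ 0.4171 -0.254 ]
dFR [ 0.4233 -0.0933]
tipL [ 0.4524 -0.2053]
tipR [ 0.453  -0.1901]
plL [ 0.4592 -0.1696]
```

The key measures 28 mm across at 58 mm height, centred with the well at (0.459,-0.2105). I'll go in.

Call:
{"fn": "step_arm", "kwargs": {
  "increments": [
    [-3,-13,0,0,0,0,0],
    [-3,-13,-20,0,0,0,0],
    [-3,-13,-45,0,0,0,0],
    [-3,-13,-65,0,0,0,0],
    [-3,-13,-65,0,0,0,0]
  ]
}}

```text
time_s: 4.77
position: [0.4528, -0.2047, 0.0781]
tcp_rot: [-89.5, 0.6, -2.4]
ft_force: [-1.4, 0.8, -0.8]
opening: -0.002
```

Call:
{"fn": "step_arm", "kwargs": {
  "increments": [
    [0,0,-8,0,0,0,0],
    [0,0,-16,0,0,0,0],
    [0,0,-22,0,0,0,0],
    [0,0,-25,0,0,0,0],
    [0,0,-27,0,0,0,0]
  ]
}}

```text
time_s: 5.18
position: [0.4572, -0.2084, 0.0563]
tcp_rot: [-90.0, 0.0, -2.4]
ft_force: [-0.3, 1.3, 1.9]
opening: -0.002
```

Call:
{"fn": "step_arm", "kwargs": {
  "increments": [
    [0,0,-3,0,0,0,0],
    [0,0,-3,0,0,0,0],
    [0,0,-3,0,0,0,0]
  ]
}}

```text
time_s: 5.43
position: [0.4572, -0.2084, 0.0537]
tcp_rot: [-90.0, 0.0, -2.4]
ft_force: [-0.7, 1.7, 3.4]
opening: -0.002
```

Forces follow the spring: 1.9 N, then 3.4 N. I'll go on to the stop.

Call:
{"fn": "step_arm", "kwargs": {
  "increments": [
    [0,0,-2,0,0,0,0],
    [0,0,-4,0,0,0,0],
    [0,0,-4,0,0,0,0],
    [0,0,-4,0,0,0,0]
  ]
}}

```text
time_s: 5.77
position: [0.4573, -0.2085, 0.0518]
tcp_rot: [-90.0, -0.1, -2.4]
ft_force: [-4.4, 4.5, 21.6]
opening: -0.001
```

Call:
{"fn": "step_arm", "kwargs": {
  "increments": [
    [0,0,-1,0,0,0,0],
    [0,0,-1,0,0,0,0],
    [0,0,-1,0,0,0,0],
    [0,0,-1,0,0,0,0]
  ]
}}

```text
time_s: 6.1
position: [0.4574, -0.2085, 0.0516]
tcp_rot: [-90.0, -0.1, -2.4]
ft_force: [-7.2, 5.0, 26.8]
opening: 0.002
```

Firm at the stop: z 0.0516 with 22-27 N held for over 0.4 s. Next I'll rise, cross above the rib to the +y side, and descend.

Call:
{"fn": "step_arm", "kwargs": {
  "increments": [
    [0,0,15,0,0,0,0],
    [0,0,40,0,0,0,0],
    [0,0,70,0,0,0,0],
    [0,0,85,0,0,0,0],
    [0,0,85,0,0,0,0]
  ]
}}

```text
time_s: 6.52
position: [0.4601, -0.2108, 0.137]
tcp_rot: [-90.3, -0.5, -2.4]
ft_force: [0.3, -0.4, 0.9]
opening: -0.007
```

Call:
{"fn": "step_arm", "kwargs": {
  "increments": [
    [2,35,0,0,0,0,0],
    [4,70,0,0,0,0,0],
    [6,102,0,0,0,0,0],
    [6,102,-15,0,0,0,0],
    [6,102,-25,0,0,0,0]
  ]
}}

```text
time_s: 6.93
position: [0.463, -0.105, 0.1071]
tcp_rot: [-90.0, 0.0, -2.2]
ft_force: [-0.5, -0.3, 0.1]
opening: -0.001
```

Call:
{"fn": "step_arm", "kwargs": {
  "increments": [
    [0,0,-8,0,0,0,0],
    [0,0,-13,0,0,0,0],
    [0,0,-13,0,0,0,0]
  ]
}}

```text
time_s: 7.18
position: [0.4624, -0.1067, 0.0938]
tcp_rot: [-90.0, 0.2, -2.4]
ft_force: [-0.4, 0.8, -1.1]
opening: 0.004
```

```bash
python3 look.py a2
```

```text
7.1833 [ 0.46240945 -0.10668459  0.09376253] [-89.9504739    0.15480442  -2.42009021] [-0.37449607  0.75944008 -1.12185334] 0.003512338191357857
```

View pics/a2.png

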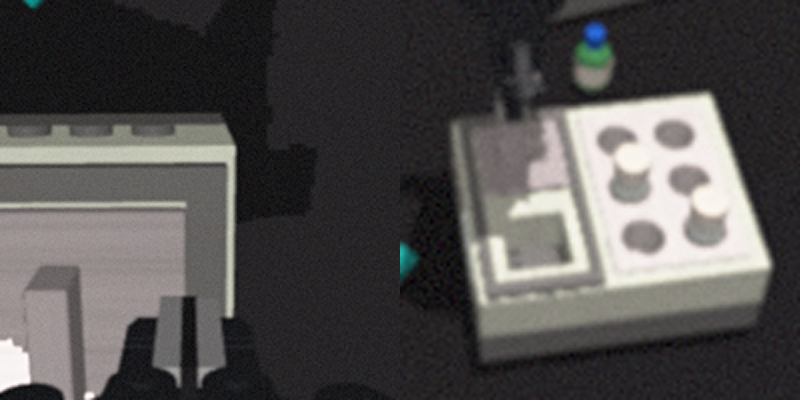

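Fingers are on the +y side of the rib, the well is open and the key is up in it. I'll push the cover back toward -y, easing off near the stop.

Call:
{"fn": "step_arm", "kwargs": {
  "increments": [
    [-0.5,-10,0,0,0,0,0],
    [-1,-19,0,0,0,0,0],
    [-1.2,-28,0,0,0,0,0],
    [-1.6,-37,0,0,0,0,0],
    [-2,-46,0,0,0,0,0]
  ]
}}

```text
time_s: 7.7
position: [0.4614, -0.1537, 0.0957]
tcp_rot: [-90.0, -0.0, -2.5]
ft_force: [0.2, 2.9, 2.3]
opening: -0.003
```

Call:
{"fn": "step_arm", "kwargs": {
  "increments": [
    [-0.4,-9,0,0,0,0,0],
    [-0.8,-18,0,0,0,0,0],
    [-1.1,-26,0,0,0,0,0],
    [-1.4,-32,0,0,0,0,0],
    [-1.5,-36,0,0,0,0,0]
  ]
}}

```text
time_s: 8.12
position: [0.4598, -0.1893, 0.0955]
tcp_rot: [-90.0, -0.0, -2.4]
ft_force: [-0.0, 4.7, 4.0]
opening: -0.001
```

Call:
{"fn": "step_arm", "kwargs": {
  "increments": [
    [-0.1,-2,0,0,0,0,0],
    [-0.2,-4,0,0,0,0,0],
    [-0.2,-4,0,0,0,0,0]
  ]
}}

```text
time_s: 8.37
position: [0.4596, -0.1927, 0.0955]
tcp_rot: [-90.0, -0.0, -2.4]
ft_force: [0.0, 3.3, 4.9]
opening: 0.001
```

Call:
{"fn": "step_arm", "kwargs": {
  "increments": [
    [-0.1,-1.5,0,0,0,0,0],
    [-0.1,-3,0,0,0,0,0],
    [-0.1,-3,0,0,0,0,0]
  ]
}}

```text
time_s: 8.62
position: [0.4595, -0.195, 0.0955]
tcp_rot: [-89.9, -0.0, -2.4]
ft_force: [0.5, 4.7, 5.8]
opening: 0.0
```

Call:
{"fn": "step_arm", "kwargs": {
  "increments": [
    [0,-1.5,0,0,0,0,0],
    [-0.1,-2,0,0,0,0,0],
    [-0.1,-2,0,0,0,0,0]
  ]
}}

```text
time_s: 8.87
position: [0.46, -0.1956, 0.0955]
tcp_rot: [-89.8, -0.1, -2.4]
ft_force: [2.1, 8.7, 5.5]
opening: -0.002
```

Force rose to 8.7 N while the cover barely moved, so it's at the stop. I'll back off, rise and check.

Call:
{"fn": "step_arm", "kwargs": {
  "increments": [
    [0.2,5,0,0,0,0,0],
    [0.5,12,0,0,0,0,0],
    [0.5,12,20,0,0,0,0],
    [0.5,12,50,0,0,0,0],
    [0.5,12,80,0,0,0,0]
  ]
}}

```text
time_s: 9.28
position: [0.4588, -0.1855, 0.175]
tcp_rot: [-90.0, 0.2, -2.3]
ft_force: [1.0, -0.6, -0.9]
opening: -0.001
```

Call:
{"fn": "step_arm", "kwargs": {
  "increments": [
    [0,0,30,0,0,0,0],
    [0,0,60,0,0,0,0],
    [0,0,60,0,0,0,0],
    [0,0,60,0,0,0,0]
  ]
}}

```text
time_s: 9.62
position: [0.4607, -0.1866, 0.2368]
tcp_rot: [-90.2, -0.2, -2.4]
ft_force: [0.8, -0.5, -0.6]
opening: -0.002
```

Run:
```python
from h import *
import pickle
s=ctrl.read_state();c=ctrl.calibration("wrist");im=ctrl.grab_frame("wrist")[:,:,::-1];sd=ctrl.grab_frame("side")[:,:,::-1]
print(s['position'],s['ft_force']);pickle.dump(c,open("w3.pkl","wb"))
o=np.zeros((400,800,3),np.uint8)
o[:,:400]=cv2.resize(im[90:290,160:360],(400,400),interpolation=cv2.INTER_CUBIC)
o[:,400:]=cv2.resize(sd[100:300,180:380],(400,400),interpolation=cv2.INTER_CUBIC)
cv2.imwrite("pics/w3.png",o)
```

```text
[ 0.46069947 -0.18657301  0.23683686] [ 0.82261868 -0.54917226 -0.5703453 ]
```

View pics/w3.png

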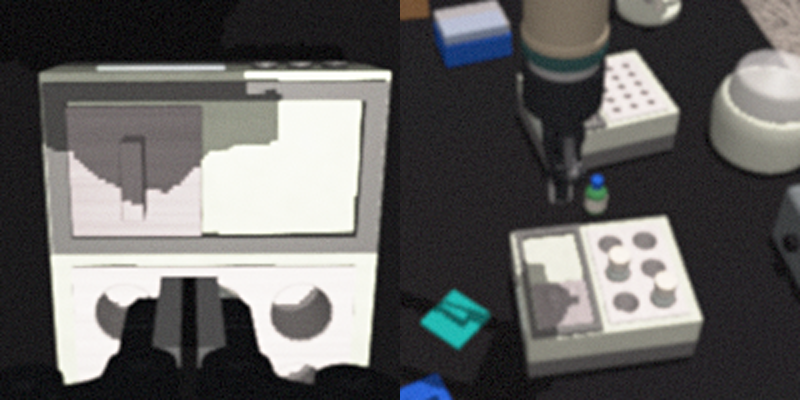

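The plate's -y edge at (68,170) touches the frame's end, so it's flat over the well. Vials and bottle stand, and the arm is clear. I'll do a numeric check, then hand in.

Run:
```python
from h import *
import pickle
c=pickle.load(open("w3.pkl","rb"))
R=np.array([[np.cos(.044),-np.sin(.044)],[np.sin(.044),np.cos(.044)]])
p=lambda x,y,z:R@(plane(c,(160+x/2-.25,90+y/2-.25),z)[:2]-[.5157,-.1773])
L,Rt=p(68,170,.086),p(202,170,.086);d=[p(43,80,.08),p(390,75,.08)]
print("plate y centre",(L[1]+Rt[1])/2-(d[0][1]+d[1][1])/2,"rib",p(131,180,.104)-[0,(d[0][1]+d[1][1])/2],d)
ok=abs((L[1]+Rt[1])/2-(d[0][1]+d[1][1])/2+.037)<.005
print(ok, ctrl.close_job() if ok else "not handed in")
```

```text
plate y centre -0.03739123533378148 rib [-0.05510614 -0.03760126] [array([-0.0960874 , -0.07948089]), array([-0.09909197,  0.07908906])]
the job is handed in; nothing more can be done
True None
```

I reset the six-hole heater and handed the job in, about 10 s into the 48 s allowed; the hand-in gives no verdict.

- **Opening:** I pushed the cover along its rails by the rib until the wrist camera showed the well fully open.
- **Reset key:** I pressed it with the shut fingers to its stop. The fingertips reached z = 51.6 mm, against the 52 mm expected, and 22–27 N was held for at least 0.3 s.
- **Closing:** I pushed the cover back until the force rose to 8.7 N and it stopped moving.

**Last checks:**
- The cover is centred at y = -37.4 mm by its plate and -37.6 mm by its rib, at x = -55 mm. The stop is at -37 mm.
- It looks flat in its rails.
- The arm is clear above the bench.
- In the last view the vials and the small bottle stood as before. The other heater, partly hidden behind the arm, looked unchanged.

**What disagreed or went unchecked:**
- The cover started about 5 mm short of its closed stop.
- The rib's height came out at 91 mm instead of 104 mm, because I had marked its side face rather than its top. I did not rely on that figure.
- I did not see the key after covering it, but it looked up in the picture taken just before closing.
- I did not re-image the tube rack, the buffer bottle or most of the tip box. The arm passed above them without contact.

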